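# Find the hub that passes the plug gauge and bring it to the passed bay

### The arm

A 7-joint arm with a two-finger parallel gripper is mounted at the origin on the work surface; the furniture and walls round the work are solid. World frame = base frame: x ahead of the robot, y to its left, z up, the work surface at z = 0. Lengths are in m, angles in rad, forces in N, time in s.
With the tool pointing down it reaches from about 0.35 to 0.9 m from the base axis. Payload 8.1 kg.
Tool frame: the origin (TCP) lies midway between the tips of the shut fingers; the grasp point (between the pads) lies 19 mm behind it (arm.hold_point_z is the z of the grasp point in the tool frame, in m); z points along the fingers, y is the line along which they close (so a half turn about z gives the same grasp; the last joint's range is limited). The gripper opens to 92 mm and grips with 3 to 60 N. Pads are 19 mm wide; open, the fingers measure 130 mm over their backs; the gripper's body (75 mm by 190 mm) begins 47 mm behind the grasp point.
Start: joints at [1.242, 0.434, 0.025, 1.573, -0.012, 1.134, -0.075], TCP at [0.14, -0.609, 0.227] pointing down, gripper open.
Joint ranges: [-2.62, 2.62], [-0.44, 2.09], [-1.27, 1.32], [0.08, 2.57], [-1.32, 4.46], [0.12, 2], [-2.74, 2.74]. Speed limits (rad/s): [2.22, 2.22, 3.01, 3.01, 3.14, 3.14, 3.14].

### API

Orientations are given as a rotation vector (axis times angle).
In Python, from cell import arm, get_image, camera_params, job gives the robot as it stands.
- The arm moves only by the tool send_rows, never from a script. Its argument "deltas" is a list of rows, each a list of 3 entries, a list of its own where there are three numbers: the shift along the world's x, y, z in m, then the turn, a rotation vector about the world's x, y, z in rad, then the finger opening in m, from 0 to 0.0918. In form: [[[tx, ty, tz], [ax, ay, az], gripper], ...]. A call has exactly 10 rows; each row shifts and turns the commanded pose from where the row before left it; what a row does not reach is not made up. A row lasts 1/10 s, in which the tool goes at most 50 mm and 8.59 degrees, less where a joint would pass 70% of its speed; a pose out of reach is approached as far as the arm can. A call with a gripper value outside its range is refused whole. The fingers move at their own pace and stop on an object; "force" is the grip in N (left out, the last holds). Time passes only in rows, so rows that do not move let the fingers close, or fill a call up. It gives the time, the measured TCP pose, the force and the opening at its end, in the units of the state.
- arm.observe(): the state, without advancing time (a new reading comes with each control period).
- get_image(name): name is "scene" or "side" or "wrist"; returns the picture (480x640x3 uint8, red, green, blue); there is no depth.
- camera_params(name): a dict with "fov_y" (degrees; the focal length in pixels is half the picture's height over the tangent of half this angle, whatever the lens; pixels are square), "cx", "cy" (the principal point, pixels), "distortion" ([k1, k2, p1, p2, k3] as OpenCV has them; the pictures are not rectified), "rvec" (rotation vector, rad) and "tvec" (3), from world to camera coordinates, as OpenCV has them. Camera axes: x right, y down, z forward; pixel columns grow to the right and rows downward; lengths in m; the calibration is good to about 2 mm. A picture is of the moment at which its call begins: read the wrist's pose just before it. camera_params takes no time and is no camera call; for the wrist camera it gives the pose at the moment of the call.
- job.sign_off(): hands the job in, once; it reports no verdict.
The state is a dict: "clock": time; "joints": joint angles; "dq": joint speeds; "joint_efforts": joint torques, N m; "position": TCP position; "ee_rot": TCP orientation; "force": force on the tool from outside, world axes, zero at the start; "ft_torque": the same for the moment, N m; "width": opening from 0.0 (shut) to 1.0 (fully open).
Only numpy, scipy, OpenCV 4.12 (cv2) and the standard library are available. Lean on these libraries where they do the work, as an engineer would, in place of code of your own. Each camera call takes 0.05 s, during which the arm holds its last target. There are 200 camera calls.

### The job

Try the blue-handled plug gauge gently in the off-centre bores of the three loose hubs, where they stand, to find the only one it enters fully, down to its collar; never force it. With the gauge fully home in that hub, slide the hub into the green bay until it rests against the back fence, and let go so that the gauge stays standing in it. Leave the other two hubs about where they were, upright, and do not disturb the other things on the bench.

Things in the scene. Friction and masses are not known exactly. Their poses are not given: they have to be found in the camera images.
- gauge: plug gauge, 90 mm long, 0.15 kg, upright in its stand. Origin: centre of the steel pin's lower end, z up along it. Pin 16 mm thick up to z = 26 (nose tapers, 13 at the end, 16 at z = 5); dark collar 28 wide, z = 26 to 32; blue square handle 20 x 20, z = 32 to 88, flats across x and y. Fully home, collar on the hub, its origin is 8 mm above the hub's underside
- gauge_handle (a point): middle of the gauge's blue handle, 60 mm above its lower end, axes as the gauge's. Gently means: over 40 N between gauge and hub is forcing it; 5 to 10 N is ample for a test
- gauge_stand: dark wooden stand, 62 x 62 x 40 mm, fixed, origin under its centre; a hole 18 mm wide, 30 deep from its top holds the gauge, whose collar rests on the stand
- bay: fixed green U-shaped fence, 22 mm high, 10 thick, open at its -x end; no floor, the hub slides on the bench. Inside width 76, sides from x = -22 to 32 mm, flared ends out to x = -37 (105 wide outside); back fence's inner face at x = 32.5. Origin on the bench where a seated hub's axis stands (0.5 mm from touching); x points in towards the back fence. Over 40 N of hub on fence is too hard
- hub_a: one of three like hubs: round, aluminium, diameter 64, 34 high, 0.4 kg, loose, on a smooth white nylon foot; origin under its centre, z up. In it a brass bush, diameter 39, flush on top, loose by 1 mm and free to turn, with an off-centre bore 17 wide, 1 mm bevel at the mouth; bore axis 3 to 5 mm off the hub's axis in an unknown direction
- hub_b: hub like hub_a. One of the three, drawn anew each time, has its bore 17 mm wide for 27 mm down; in the other two the bore narrows to 12.6 mm at 10 mm below the top, so the gauge stops there; from outside they look alike
- hub_c: hub like hub_a (see hub_a and hub_b). The rules call the three brass bushes bush_0 to bush_2; which hub holds which is not known
- screw_box: bystander: small red and white cardboard screw box, 52 x 82 x 40 mm, loose; origin at the centre of its underside
- sanding_block: bystander: brown sanding block, 65 x 116 x 28 mm, loose; origin at the centre of its underside

How it is judged:
On the way:
1. the gauge is fully home, upright, in a hub that still stands within 50 mm of where it was (((z of gauge in the frame of hub_a below 0.0115 m and horizontal distance between gauge and hub_a below 0.01 m and angle between gauge's own z axis and vertical below 0.12 rad and distance of hub_a from where it was at the start of the episode below 0.05 m) or (z of gauge in the frame of hub_b below 0.0115 m and horizontal distance between gauge and hub_b below 0.01 m and angle between gauge's own z axis and vertical below 0.12 rad and distance of hub_b from where it was at the start of the episode below 0.05 m) or (z of gauge in the frame of hub_c below 0.0115 m and horizontal distance between gauge and hub_c below 0.01 m and angle between gauge's own z axis and vertical below 0.12 rad and distance of hub_c from where it was at the start of the episode below 0.05 m))), for 0.2 s.
At the end, for the whole second after the job is handed in: one hub rests flat in the bay, within 5 mm of seated along it and 9 mm of midway; the gauge stands upright in it, collar within 3.5 mm of the hub's top; the other two hubs stand flat within 50 mm of where they began; all at rest and released (((z of gauge in the frame of hub_a below 0.0115 m and horizontal distance between gauge and hub_a below 0.01 m and angle between gauge's own z axis and vertical below 0.12 rad and x of hub_a in the frame of bay between -0.005 and 0.006 m and y of hub_a in the frame of bay between -0.009 and 0.009 m and angle between each of hub_a, hub_b, hub_c's own z axis and vertical below 0.05 rad and linear speed of hub_a below 0.02 m/s and distance of each of hub_b, hub_c from where it was at the start of the episode below 0.05 m) or (z of gauge in the frame of hub_b below 0.0115 m and horizontal distance between gauge and hub_b below 0.01 m and angle between gauge's own z axis and vertical below 0.12 rad and x of hub_b in the frame of bay between -0.005 and 0.006 m and y of hub_b in the frame of bay between -0.009 and 0.009 m and angle between each of hub_b, hub_a, hub_c's own z axis and vertical below 0.05 rad and linear speed of hub_b below 0.02 m/s and distance of each of hub_a, hub_c from where it was at the start of the episode below 0.05 m) or (z of gauge in the frame of hub_c below 0.0115 m and horizontal distance between gauge and hub_c below 0.01 m and angle between gauge's own z axis and vertical below 0.12 rad and x of hub_c in the frame of bay between -0.005 and 0.006 m and y of hub_c in the frame of bay between -0.009 and 0.009 m and angle between each of hub_c, hub_a, hub_b's own z axis and vertical below 0.05 rad and linear speed of hub_c below 0.02 m/s and distance of each of hub_a, hub_b from where it was at the start of the episode below 0.05 m))); the robot touches nothing.
It fails at once if the gauge is forced: more than 40 N between it and a hub or its bush (contact force between gauge and hub_a above 40 N or contact force between gauge and hub_b above 40 N or contact force between gauge and hub_c above 40 N or contact force between gauge and bush_0 above 40 N or contact force between gauge and bush_1 above 40 N or contact force between gauge and bush_2 above 40 N).
It fails at once if a hub is pressed on the bay's fence with more than 40 N (contact force between any of hub_a, hub_b, hub_c and bay above 40 N).
It fails at once if a hub is tipped by more than 0.3 rad (angle between any of hub_a, hub_b, hub_c's own z axis and vertical above 0.3 rad).
It fails at once if a bystander (screw box, sanding block) is moved by more than 25 mm (distance of any of screw_box, sanding_block from where it was at the start of the episode above 0.025 m).
It also fails if it takes over 64 s, if anything falls off the work surface, if the arm or the gripper's body presses on something with over 40 N, if the wrist force passes 120 N, or if a joint passes its speed limit or range.

## Working session

There is one attempt and no reset: what is moved stays moved. The work goes in short steps, Python scripts to look and compute and a tool call to move; the robot and the scene stay as the last step left them, time stands still between calls to the robot, and variables do not carry over. Pictures are saved under pics/ and viewed, on a budget of 10 in all, crops included, one or two more only if the job needs it, and the job is handed in when it is done.

Besides the shell and the picture viewer there is one more tool, called after "Call:" by a JSON object that holds its "method" and its "body", one argument or row to a line. send_rows: Moves the arm, as the interface text tells. Its arguments: {"type":"object","properties":{"deltas":{"type":"array","items":{"type":"array"}},"force":{"type":"number"}},"required":["deltas"]}

```bash
mkdir -p pics; ls; python3 - <<'E'
from cell import arm,get_image,camera_params,job
import cv2,numpy as np
s=arm.observe();print({k:np.round(v,3) for k,v in s.items()},arm.hold_point_z)
for n in("scene","side"):
    im=get_image(n);cv2.imwrite(f"pics/{n}0.png",im[:,:,::-1]);p=camera_params(n);print(n,p)
E
```

```text
pics
{'clock': np.float64(0.0), 'joints': array([ 1.242,  0.435,  0.025,  1.574, -0.012,  1.134, -0.075]), 'dq': array([ 0.   , -0.   ,  0.   , -0.001,  0.   , -0.   ,  0.   ]), 'joint_efforts': array([-0.0000e+00, -6.6787e+01,  9.8500e-01, -3.1446e+01, -6.0000e-02,
        4.3000e-02,  0.0000e+00]), 'position': array([ 0.14 , -0.609,  0.226]), 'ee_rot': array([-3.12 , -0.354,  0.   ]), 'force': array([-0.127,  0.42 ,  0.833]), 'ft_torque': array([ 0.027, -0.014,  0.005]), 'width': np.float64(1.0)} -0.0188
scene {'fov_y': 54.45941988918603, 'cx': 318.70558581525455, 'cy': 250.22119012825877, 'distortion': array([-0.02283235,  0.        ,  0.        ,  0.        ,  0.        ]), 'rvec': array([ 0.82500814, -2.44726779,  1.23168883]), 'tvec': array([0.34671427, 0.25857806, 0.78231564])}
side {'fov_y': 57.54945265278846, 'cx': 323.0875326960589, 'cy': 236.34973227386993, 'distortion': array([-0.02726759,  0.        ,  0.        ,  0.        ,  0.        ]), 'rvec': array([ 2.17286214, -0.0651338 ,  0.00841419]), 'tvec': array([-0.46373417,  0.06462804,  1.00549459])}
```

View pics/scene0.png

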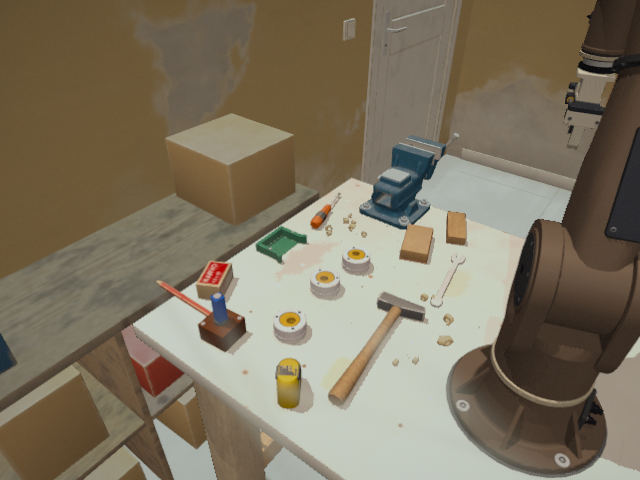

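View pics/side0.png

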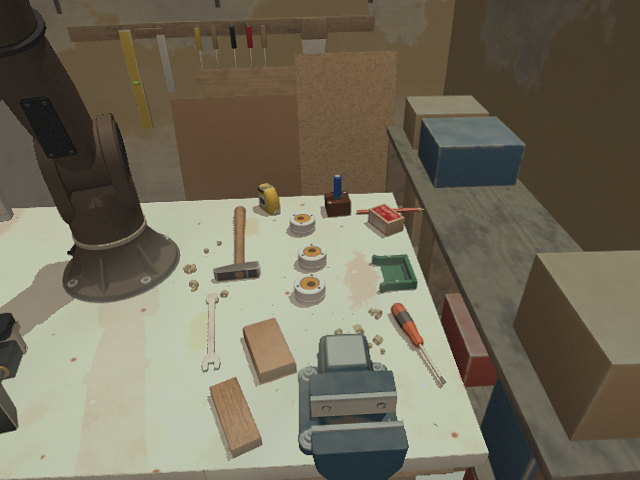

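The views show the gauge and stand at side (337,190), hubs at side (302,222), (312,257) and (310,288), and the bay at (394,272). The red box is at (385,219) and the sanding blocks near (270,350).

```bash
cat > h.py <<'E'
import cv2,numpy as np
from cell import arm,get_image,camera_params,job
def cam(n):
    p=camera_params(n);f=240/np.tan(np.radians(p['fov_y'])/2)
    K=np.array([[f,0,p['cx']],[0,f,p['cy']],[0,0,1]]);R=cv2.Rodrigues(np.array(p['rvec']))[0]
    return K,np.array(p['distortion']),R,np.array(p['tvec'])
def ray(c,uv):
    K,D,R,t=c;u=cv2.undistortPoints(np.array(uv,float).reshape(-1,1,2),K,D)[:,0]
    return -R.T@t,np.c_[u,np.ones(len(u))]@R
def plane(c,uv,z):
    o,d=ray(c,uv);return o+d*((z-o[2])/d[:,2])[:,None]
def proj(c,P):
    K,D,R,t=c;return cv2.projectPoints(np.array(P,float).reshape(-1,1,3),cv2.Rodrigues(R)[0],t,K,D)[0][:,0]
def blobs(im,lo,hi,amin):
    m=cv2.inRange(cv2.cvtColor(im,cv2.COLOR_RGB2HSV),lo,hi)
    cs,_=cv2.findContours(m,cv2.RETR_EXTERNAL,cv2.CHAIN_APPROX_NONE)
    return m,[c for c in cs if cv2.contourArea(c)>amin]
E
python3 - <<'E'
from h import *
for n in("scene","side"):
    im=cv2.imread(f"pics/{n}0.png")[:,:,::-1].copy();c=cam(n);print(n,"cam at",np.round(ray(c,[[320,240]])[0],3))
    for nm,lo,hi,a,z in(("brass",(12,150,120),(28,255,255),40,.034),("blue",(105,150,60),(125,255,255),40,.09),("green",(65,120,30),(90,255,255),100,.022),("red",(0,170,120),(6,255,255),60,.04)):
        for b in blobs(im,lo,hi,a)[1]:
            q=b[:,0].astype(float); h=cv2.convexHull(b); m=cv2.moments(h);uv=[m['m10']/m['m00'],m['m01']/m['m00']]
            w=plane(c,q,z);print(nm,np.round(uv,1),cv2.contourArea(b),"w",np.round(plane(c,[uv],z)[0,:2],4),"range",np.round(w[:,:2].min(0),3),np.round(w[:,:2].max(0),3))
E
```

```text
scene cam at [-0.005  0.589  0.672]
brass [286.3 401. ] 112.0 w [0.3061 0.2565] range [0.291 0.248] [0.323 0.265]
brass [287.4 381. ] 191.5 w [0.3299 0.2255] range [0.311 0.209] [0.349 0.24 ]
brass [290.2 364.8] 90.0 w [0.3481 0.1965] range [0.33  0.183] [0.366 0.206]
brass [289.3 319. ] 185.0 w [0.4202 0.1127] range [0.403 0.094] [0.438 0.131]
brass [324.9 276.6] 118.5 w [ 0.4412 -0.0303] range [ 0.424 -0.047] [ 0.458 -0.014]
brass [356.1 254. ] 101.5 w [ 0.4323 -0.1375] range [ 0.414 -0.154] [ 0.45  -0.121]
brass [316.  221.5] 71.0 w [ 0.5859 -0.1887] range [ 0.571 -0.21 ] [ 0.603 -0.166]
red [217.  272.8] 120.0 w [0.6265 0.1054] range [0.602 0.071] [0.653 0.139]
side cam at [ 0.435 -0.814  0.615]
brass [311.6 251. ] 96.0 w [ 0.438  -0.0271] range [ 0.421 -0.042] [ 0.455 -0.011]
brass [301.8 217.8] 58.0 w [0.4175 0.1143] range [0.4 0.1] [0.433 0.128]
brass [271.5 197.4] 138.5 w [0.3365 0.2252] range [0.314 0.174] [0.355 0.269]
blue [337.  186.4] 108.5 w [0.5098 0.1677] range [0.499 0.118] [0.522 0.221]
```

Call:
{"method": "send_rows", "body": {
  "deltas": [
    [[0.02, 0.03, 0.015], [0, 0, 0], 0.09],
    [[0.027, 0.04, 0.015], [0, 0, 0], 0.09],
    [[0.027, 0.04, 0.015], [0, 0, 0], 0.09],
    [[0.027, 0.04, 0.015], [0, 0, 0], 0.09],
    [[0.027, 0.04, 0.015], [0, 0, 0], 0.09],
    [[0.027, 0.04, 0.015], [0, 0, 0], 0.09],
    [[0.027, 0.04, 0.015], [0, 0, 0], 0.09],
    [[0.027, 0.04, 0.015], [0, 0, 0], 0.09],
    [[0.027, 0.04, 0], [0, 0, 0], 0.09],
    [[0.027, 0.04, 0], [0, 0, 0], 0.09]
  ]
}}

```text
clock: 1.1
position: [0.4016, -0.2204, 0.3461]
ee_rot: [3.121, 0.353, 0.001]
force: [0.0, -1.0, -0.1]
width: 0.982
```

Call:
{"method": "send_rows", "body": {
  "deltas": [
    [[0.01, 0.04, 0], [0, 0, 0], 0.09],
    [[0.01, 0.04, 0], [0, 0, 0], 0.09],
    [[0.01, 0.03, 0], [0, 0, 0], 0.09],
    [[0.01, 0.03, 0], [0, 0, 0], 0.09],
    [[0.01, 0.02, 0], [0, 0, 0], 0.09],
    [[0, 0.01, 0], [0, 0, 0], 0.09],
    [[0, 0, 0], [0, 0, 0], 0.09],
    [[0, 0, 0], [0, 0, 0], 0.09],
    [[0, 0, 0], [0, 0, 0], 0.09],
    [[0, 0, 0], [0, 0, 0], 0.09]
  ]
}}

```text
clock: 2.1
position: [0.4506, -0.0533, 0.3456]
ee_rot: [3.122, 0.351, -0.0]
force: [0.1, -1.0, -0.5]
width: 0.979
```

```bash
python3 - <<'E'
from h import *
c=cam("wrist");im=get_image("wrist");cv2.imwrite("pics/w1.png",im[:,:,::-1])
np.savez("pics/w1.npz",K=c[0],D=c[1],R=c[2],t=c[3])
s=arm.observe();print(s['position'],s['ee_rot'],s['clock'],"cam",ray(c,[[320,240]]),c[0][0,0],c[1])
for P in((.419,.1135,.034),(.4395,-.029,.034),(.432,-.1375,.034)):print(proj(c,P))
E
```

```text
[ 0.45068344 -0.05306043  0.34562016] [ 3.12162996e+00  3.51287871e-01 -1.85677572e-04] 2.15 cam (array([ 0.5276064 , -0.03702513,  0.50370003]), array([[-0.28120464, -0.05876332, -0.95785576]])) 364.727222414032 [0.01658744 0.         0.         0.         0.        ]
[[189.18719758 189.11637218]]
[[300.80358059 198.17840865]]
[[379.86048461 221.68478526]]
```

View pics/w1.png

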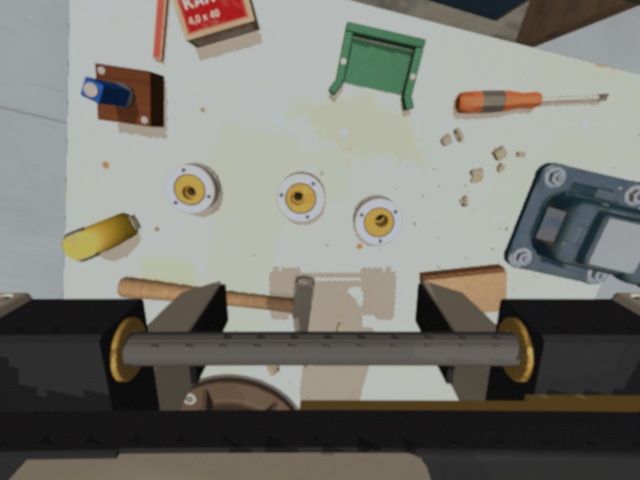

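Wrist view: hubs at about (190,189), (301,198) and (379,222), with the gauge top at (92,90) and the bay at (378,65) opening downward (-x). I'll enlarge the parts that matter.

```bash
python3 - <<'E'
from h import *
z=np.load("pics/w1.npz");c=(z['K'],z['D'],z['R'],z['t']);im=cv2.imread("pics/w1.png")
def cr(x,y,w,h,s):return cv2.resize(im[y:y+h,x:x+w],None,fx=s,fy=s,interpolation=cv2.INTER_CUBIC)
top=np.hstack([cr(325,15,105,100,3.8),cr(70,55,105,100,3.8)])
bot=np.hstack([cr(160,160,66,55,4),cr(270,165,66,55,4),cr(347,190,66,55,4)])
bot=np.pad(bot,((0,0),(0,max(0,top.shape[1]-bot.shape[1])),(0,0)))[:,:top.shape[1]]
cv2.imwrite("pics/m1.png",np.vstack([top,bot]))
rgb=im[:,:,::-1].copy()
m,bs=blobs(rgb,(15,120,110),(32,255,255),150)
for b in bs:
    h=cv2.convexHull(b);e=cv2.fitEllipse(h);x,y,w,hh=cv2.boundingRect(b)
    p=plane(c,[e[0]],.034)[0]; print("brass",np.round(e[0],1),np.round(e[1],1),np.round(p,4))
    hm=np.zeros(m.shape,np.uint8);cv2.drawContours(hm,[h],-1,255,-1)
    ho=cv2.erode(hm,np.ones((3,3)))&~m
    cs,_=cv2.findContours(ho,0,1)
    for k in cs:
        if cv2.contourArea(k)>15:
            M=cv2.moments(k);uv=[M['m10']/M['m00'],M['m01']/M['m00']];print("   bore",np.round(uv,1),cv2.contourArea(k),np.round(plane(c,[uv],.034)[0],4))
m,bs=blobs(rgb,(65,100,25),(90,255,255),200)
for b in bs: print("green",plane(c,cv2.boxPoints(cv2.minAreaRect(b)),.022).round(4).tolist())
E
```

```text
brass [120.9 352.3] [21.2 55.9] [0.1561 0.1819 0.034 ]
   bore [119.1 353.1] 139.0 [0.1543 0.1844 0.034 ]
brass [518.8 351.2] [27.4 58.6] [ 0.2882 -0.3882  0.034 ]
   bore [523.1 353.7] 155.0 [ 0.2857 -0.3959  0.034 ]
brass [ 94.4 238. ] [30.2 69. ] [0.3255 0.2284 0.034 ]
   bore [ 73.9 238.3] 65.5 [0.319  0.2547 0.034 ]
brass [378.5 221.9] [26.7 28.3] [ 0.4313 -0.1359  0.034 ]
   bore [383.2 222.1] 23.0 [ 0.4325 -0.1419  0.034 ]
   bore [379.4 217. ] 18.5 [ 0.4379 -0.1352  0.034 ]
brass [300.2 197.9] [28.2 28.5] [ 0.4397 -0.0282  0.034 ]
   bore [297.7 195.8] 39.5 [ 0.4417 -0.0244  0.034 ]
brass [189.2 189.2] [27.  30.4] [0.4189 0.1135 0.034 ]
   bore [190.7 190.8] 34.5 [0.4172 0.1113 0.034 ]
green [[0.6265, -0.0369, 0.022], [0.6621, -0.0442, 0.022], [0.6513, -0.1309, 0.022], [0.6147, -0.1256, 0.022]]
```

View pics/m1.png

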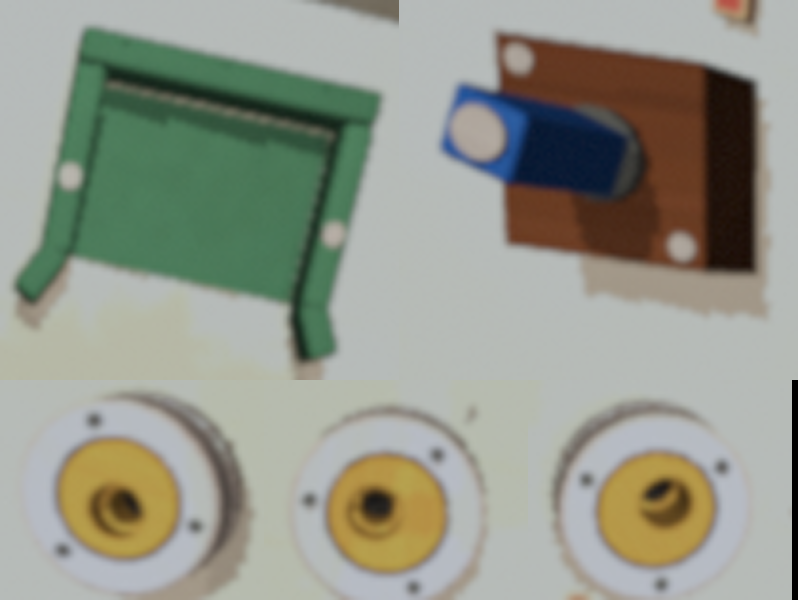

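```bash
python3 - <<'E'
from h import *
z=np.load("pics/w1.npz");c=(z['K'],z['D'],z['R'],z['t'])
g=lambda p,x0,y0,ox,oy,s:np.array([[ox+(a-x0+.5)/s-.5,oy+(b-y0+.5)/s-.5] for a,b in p])
bay=plane(c,g([(85,28),(380,95),(70,176),(333,234),(107,68),(343,122)],0,0,325,15,3.8),.022);print("bay",bay[:,:2].round(4).tolist())
d=bay[0]-bay[1];print(np.linalg.norm(d)); d/=np.linalg.norm(d); x=np.array([d[1],-d[0]]);yaw=np.arctan2(x[1],x[0])
mid=(bay[0]+bay[1])/2; print("yaw",yaw,"origin from outer back",mid[:2]-x*.0425,"dots mid",(bay[2]+bay[3])[:2]/2,"innerback mid",(bay[4]+bay[5])[:2]/2)
h=plane(c,g([(459,83),(440,150),(513,180),(528,98)],399,0,70,55,3.8),.102);print("handle",h[:,:2].round(4).tolist(),h.mean(0))
for i in range(4):
    e=h[(i+1)%4]-h[i];print(np.linalg.norm(e),np.degrees(np.arctan2(e[1],e[0])))
print("disc",plane(c,g([(478,132)],399,0,70,55,3.8),.104))
st=plane(c,g([(498,34),(705,66),(706,271),(507,243)],399,0,70,55,3.8),.04);print("stand",st[:,:2].round(4).tolist(),st.mean(0))
b=np.array([(189.5,192),(298,196.2),(381.2,220.5)]);print("bores",plane(c,b,.034).round(4))
E
```

```text
bay [[0.6512, -0.0388], [0.6535, -0.1323], [0.6105, -0.0441], [0.6127, -0.1297], [0.6422, -0.048], [0.6439, -0.1233]]
0.09349923727389418
yaw 0.024891419583993626 origin from outer back [ 0.60983647 -0.08658321] dots mid [ 0.61158737 -0.08691182] innerback mid [ 0.6430196  -0.08568017]
handle [[0.5246, 0.206], [0.5067, 0.2104], [0.5035, 0.1912], [0.5251, 0.1882]] [0.51497505 0.19894686 0.102     ]
0.0184131102274967 166.25779242541165
0.019439111240395254 -99.44608116863184
0.021730929401190084 -7.810524214107014
0.017760379778575114 91.4614625011619
disc [[0.51363195 0.19954141 0.104     ]]
stand [[0.5406, 0.2326], [0.546, 0.1713], [0.4862, 0.166], [0.4805, 0.2274]] [0.51334387 0.19931289 0.04      ]
bores [[ 0.4154  0.1127  0.034 ]
 [ 0.4412 -0.0249  0.034 ]
 [ 0.4339 -0.1388  0.034 ]]
```

Gauge axis is about (0.5135, 0.199), with the handle yaw around -7°. Bay origin is about (0.610, -0.0865), yaw 0.023. Next I go near the gauge for a close check.

Call:
{"method": "send_rows", "body": {
  "deltas": [
    [[0, 0.015, -0.01], [0, 0, -0.04], 0.06],
    [[0, 0.03, -0.015], [0, 0, -0.05], 0.06],
    [[0, 0.035, -0.015], [0, 0, -0.05], 0.06],
    [[0, 0.035, -0.015], [0, 0, -0.05], 0.06],
    [[0, 0.035, -0.015], [0, 0, -0.05], 0.06],
    [[0, 0.035, -0.015], [0, 0, -0.05], 0.06],
    [[0, 0.035, -0.015], [0, 0, -0.05], 0.06],
    [[0, 0.02, -0.015], [0, 0, -0.01], 0.06],
    [[0, 0.01, -0.01], [0, 0, 0], 0.06],
    [[0, 0, 0], [0, 0, 0], 0.06]
  ]
}}

```text
clock: 3.15
position: [0.45, 0.1987, 0.2194]
ee_rot: [3.135, -0.192, -0.004]
force: [-0.5, -0.7, -0.8]
width: 0.654
```

```bash
python3 - <<'E'
from h import *
c=cam("wrist");im=get_image("wrist")
np.savez("pics/w2.npz",K=c[0],D=c[1],R=c[2],t=c[3],im=im)
s=arm.observe();print(s['position'],s['ee_rot'],s['clock'],s['force'],s['width'])
uv=proj(c,(.5135,.199,.102))[0];print(uv)
x,y=int(max(uv[0]-80,0)),int(max(uv[1]-80,0));print(x,y)
cv2.imwrite("pics/m2.png",cv2.resize(im[y:y+180,x:x+200,::-1],None,fx=3,fy=3,interpolation=cv2.INTER_CUBIC))
E
```

```text
[0.45062661 0.1977071  0.22020013] [ 3.13504731e+00 -1.93741764e-01 -2.04919839e-03] 3.2 [-0.45169073 -0.26392978  0.51256859] 0.6525493746544673
[309.5543588  152.81322448]
229 72
```

View pics/m2.png

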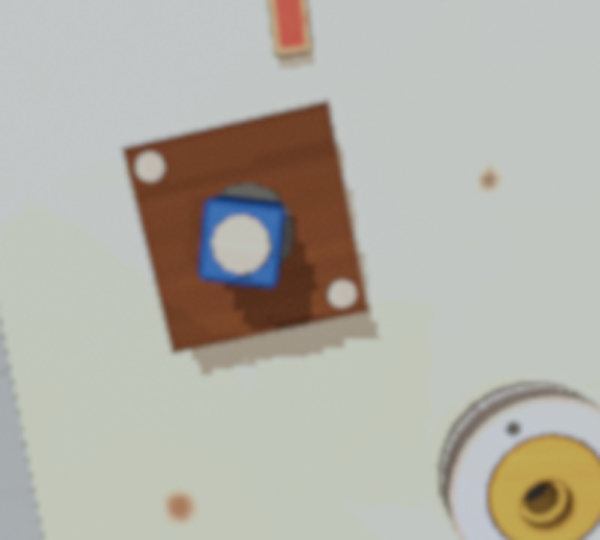

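The close view shows the handle top disc at crop (241,244) and its corners at (207,197), (285,205), (276,287) and (198,277). Hub_a's bore is at about (547,500).

```bash
python3 - <<'E'
from h import *
z=np.load("pics/w2.npz");c=(z['K'],z['D'],z['R'],z['t'])
f=lambda p:(np.array(p,float)+.5)/3-.5+[229,72]
h=plane(c,f([(207,197),(285,205),(276,287),(198,277)]),.102);print(h.mean(0))
for i in range(4):
    e=h[(i+1)%4]-h[i];print(np.linalg.norm(e),np.degrees(np.arctan2(e[1],e[0])))
print("disc",plane(c,f([(241,244)]),.104),"bore",plane(c,f([(547,500)]),.034),"stand",plane(c,f([(123,148),(328,101),(368,311),(173,352)]),.04).mean(0))
print(np.degrees(2*np.arctan2(-.1937,3.135)))
E
```

```text
[0.51388528 0.19923615 0.102     ]
0.018960674098900534 -102.62071196115906
0.01967124510817608 166.59678208526424
0.019421682971527247 75.82852903128018
0.019157440982471956 -14.782196232393499
disc [[0.51352862 0.19933904 0.104     ]] bore [[0.41660341 0.11366747 0.034     ]] stand [0.51344137 0.19940189 0.04      ]
-7.071197534931764
```

Call:
{"method": "send_rows", "body": {
  "deltas": [
    [[0.02, 0.0005, -0.01], [0, 0, -0.05], 0.06],
    [[0.02, 0.0005, -0.02], [0, 0, -0.065], 0.06],
    [[0.015, 0.0006, -0.02], [0, 0, 0], 0.06],
    [[0.008, 0, -0.02], [0, 0, 0], 0.06],
    [[0, 0, -0.025], [0, 0, 0], 0.06],
    [[0, 0, -0.025], [0, 0, 0], 0.06],
    [[0, 0, -0.02], [0, 0, 0], 0.06],
    [[0, 0, -0.013], [0, 0, 0], 0.06],
    [[0, 0, -0.01], [0, 0, 0], 0.06],
    [[0, 0, 0], [0, 0, 0], 0.06]
  ]
}}

```text
clock: 4.2
position: [0.5138, 0.1986, 0.0571]
ee_rot: [3.118, -0.376, -0.001]
force: [0.1, -0.1, 1.0]
width: 0.653
```

Call:
{"method": "send_rows", "body": {
  "deltas": [
    [[0, 0, 0], [0, 0, 0], 0.01],
    [[0, 0, 0], [0, 0, 0], 0.01],
    [[0, 0, 0], [0, 0, 0], 0.01],
    [[0, 0, 0], [0, 0, 0], 0.01],
    [[0, 0, 0], [0, 0, 0], 0.01],
    [[0, 0, 0], [0, 0, 0], 0.01],
    [[0, 0, 0], [0, 0, 0], 0.01],
    [[0, 0, 0], [0, 0, 0], 0.01],
    [[0, 0, 0], [0, 0, 0], 0.01],
    [[0, 0, 0], [0, 0, 0], 0.01]
  ],
  "force": 20
}}

```text
clock: 5.2
position: [0.514, 0.1996, 0.0578]
ee_rot: [-3.119, 0.375, -0.0]
force: [-0.0, -0.2, 4.5]
width: 0.215
```

Call:
{"method": "send_rows", "body": {
  "deltas": [
    [[0, 0, 0.005], [0, 0, 0], 0.01],
    [[0, 0, 0.01], [0, 0, 0], 0.01],
    [[0, 0, 0.015], [0, 0, 0], 0.01],
    [[0, 0, 0.015], [0, 0, 0], 0.01],
    [[-0.01, -0.008, 0.01], [0, 0, 0], 0.01],
    [[-0.02, -0.018, 0], [0, 0, 0], 0.01],
    [[-0.025, -0.022, 0], [0, 0, 0], 0.01],
    [[-0.025, -0.022, 0], [0, 0, 0], 0.01],
    [[-0.014, -0.013, 0], [0, 0, 0], 0.01],
    [[-0.004, -0.0034, 0], [0, 0, 0], 0.01]
  ]
}}

```text
clock: 6.2
position: [0.4132, 0.1105, 0.1126]
ee_rot: [3.116, -0.377, -0.002]
force: [0.4, 0.5, -1.4]
width: 0.218
```

```bash
python3 - <<'E'
from h import *
c=cam("wrist");im=get_image("wrist")
np.savez("pics/w3.npz",K=c[0],D=c[1],R=c[2],t=c[3],im=im)
s=arm.observe();print(s['position'],s['ee_rot'],s['clock'],s['force'],s['width'])
cv2.imwrite("pics/w3.png",im[:,:,::-1])
E
```

```text
[0.41397143 0.11108655 0.11278924] [ 3.11706183e+00 -3.76857244e-01 -9.70705309e-04] 6.25 [-0.98462336 -1.12246989 -1.60775817] 0.21708122973501406
```

View pics/w3.png

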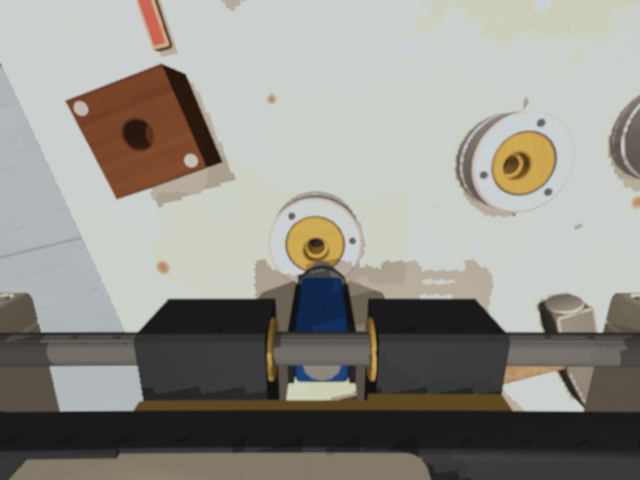

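```bash
python3 - <<'E'
from h import *
z=np.load("pics/w3.npz");c=(z['K'],z['D'],z['R'],z['t']);im=z['im']
m,bs=blobs(im,(15,120,110),(32,255,255),100)
for b in bs:
    x,y,w,h=cv2.boundingRect(b)
    if y<290:
        e=cv2.fitEllipse(cv2.convexHull(b));print((x,y,w,h),plane(c,[e[0]],.034))
print("A bore",plane(c,[(316,246),(316.5,247)],.034),"B",plane(c,[(515.5,165)],.034))
print("nose",proj(c,(.414,.1111,.069)),"collar",proj(c,(.414,.1111,.098)))
cr=np.hstack([cv2.resize(im[210:285,285:345],None,fx=6,fy=6,interpolation=cv2.INTER_CUBIC),cv2.resize(im[125:200,485:550],None,fx=6,fy=6,interpolation=cv2.INTER_CUBIC)])
cv2.imwrite("pics/m3.png",cr[:,:,::-1])
E
```

```text
(287, 217, 57, 53) [[0.41932113 0.11288276 0.034     ]]
(493, 132, 62, 62) [[ 0.43996843 -0.02849253  0.034     ]]
A bore [[0.41744765 0.11242426 0.034     ]
 [0.41667201 0.11226695 0.034     ]] B [[ 0.43958906 -0.02373149  0.034     ]]
nose [[318.80564952 268.89667203]] collar [[318.47815618 289.41399563]]
```

View pics/m3.png

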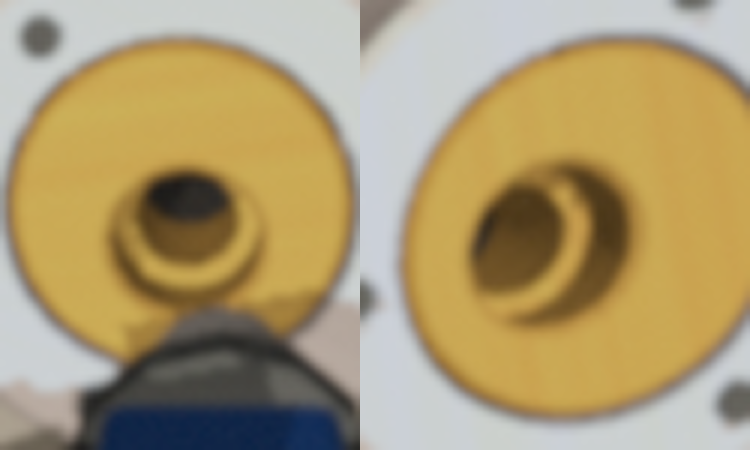

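Call:
{"method": "send_rows", "body": {
  "deltas": [
    [[0, 0, 0], [0, 0, 0], 0.01],
    [[0, 0, -0.006], [0, 0, 0], 0.01],
    [[0, 0, -0.008], [0, 0, 0], 0.01],
    [[0, 0, -0.008], [0, 0, 0], 0.01],
    [[0, 0, -0.006], [0, 0, 0], 0.01],
    [[0, 0, 0], [0, 0, 0], 0.01],
    [[0, 0, 0], [0, 0, 0], 0.01],
    [[0, 0, 0], [0, 0, 0], 0.01],
    [[0, 0, 0], [0, 0, 0], 0.01],
    [[0, 0, 0], [0, 0, 0], 0.01]
  ]
}}

```text
clock: 7.25
position: [0.4161, 0.1131, 0.0849]
ee_rot: [-3.119, 0.375, -0.001]
force: [0.3, -0.1, -1.4]
width: 0.221
```

```bash
python3 - <<'E'
from h import *
s=arm.observe();print(s['position'],s['ee_rot'],s['clock'],s['force'],s['width'])
c=cam("side");im=get_image("side");s=arm.observe();print(s['position'],s['force'])
P=[]
for n in("side","scene"):
    c=cam(n);im=get_image(n);uv=proj(c,(.416,.113,.05))[0].astype(int);print(n,uv)
    y,x=max(uv[1]-40,0),uv[0]-50
    P.append(cv2.resize(im[y:y+80,x:x+100,::-1],(500,400),interpolation=cv2.INTER_CUBIC)[:, :390])
cv2.imwrite("pics/m4.png",np.hstack(P));s=arm.observe();print(s['position'],s['force'],s['clock'])
E
```

```text
[0.41610017 0.11308311 0.08486813] [-3.11901020e+00  3.75136534e-01 -8.40409773e-04] 7.25 [ 0.30711642 -0.07926813 -1.40064512] 0.22129972304087253
[0.41604788 0.11304895 0.08482411] [ 0.76226092  0.01457937 -1.66541847]
side [300 212]
scene [290 314]
[0.41597557 0.11302407 0.0847711 ] [ 0.39370214 -0.10504322 -0.76295587] 7.4
```

View pics/m4.png

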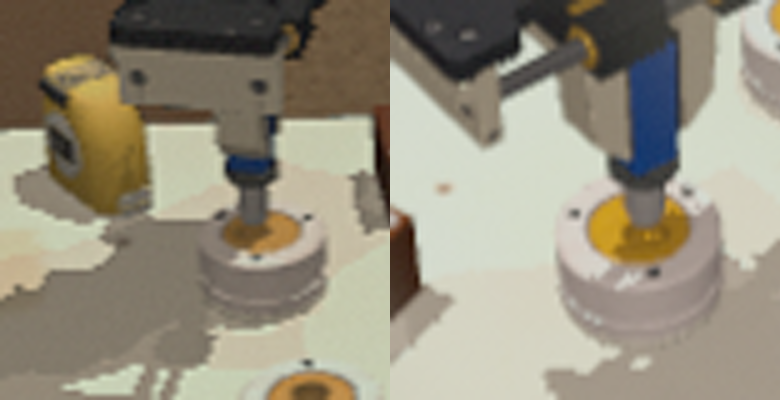

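Aligned over hub_a in both views, with the nose about 7 mm above it. Descending gently.

Call:
{"method": "send_rows", "body": {
  "deltas": [
    [[0, 0, -0.002], [0, 0, 0], 0.01],
    [[0, 0, -0.002], [0, 0, 0], 0.01],
    [[0, 0, -0.0015], [0, 0, 0], 0.01],
    [[0, 0, -0.001], [0, 0, 0], 0.01],
    [[0, 0, -0.001], [0, 0, 0], 0.01],
    [[0, 0, -0.001], [0, 0, 0], 0.01],
    [[0, 0, -0.001], [0, 0, 0], 0.01],
    [[0, 0, -0.001], [0, 0, 0], 0.01],
    [[0, 0, -0.001], [0, 0, 0], 0.01],
    [[0, 0, 0], [0, 0, 0], 0.01]
  ]
}}

```text
clock: 8.4
position: [0.4158, 0.1131, 0.073]
ee_rot: [3.119, -0.375, -0.0]
force: [0.8, 0.3, -1.9]
width: 0.22
```

Call:
{"method": "send_rows", "body": {
  "deltas": [
    [[0, 0, -0.001], [0, 0, 0], 0.01],
    [[0, 0, -0.001], [0, 0, 0], 0.01],
    [[0, 0, -0.001], [0, 0, 0], 0.01],
    [[0, 0, -0.001], [0, 0, 0], 0.01],
    [[0, 0, -0.0005], [0, 0, 0], 0.01],
    [[0, 0, -0.0005], [0, 0, 0], 0.01],
    [[0, 0, -0.0005], [0, 0, 0], 0.01],
    [[0, 0, -0.0005], [0, 0, 0], 0.01],
    [[0, 0, -0.0005], [0, 0, 0], 0.01],
    [[0, 0, 0], [0, 0, 0], 0.01]
  ]
}}

```text
clock: 9.4
position: [0.416, 0.1132, 0.0671]
ee_rot: [3.119, -0.375, 0.001]
force: [-3.5, -0.5, 10.2]
width: 0.216
```

Blocked at about 10.5 mm depth with roughly 11 N, so hub_a is a narrow one. Going to the middle hub.

Call:
{"method": "send_rows", "body": {
  "deltas": [
    [[0, 0, 0.004], [0, 0, 0], 0.01],
    [[0, 0, 0.008], [0, 0, 0], 0.01],
    [[0, 0, 0.012], [0, 0, 0], 0.01],
    [[0, -0.005, 0.01], [0, 0, 0], 0.01],
    [[0.005, -0.025, 0.004], [0, 0, 0], 0.01],
    [[0.007, -0.035, 0], [0, 0, 0], 0.01],
    [[0.007, -0.035, 0], [0, 0, 0], 0.01],
    [[0.005, -0.025, 0], [0, 0, 0], 0.01],
    [[0.001, -0.01, 0], [0, 0, 0], 0.01],
    [[0, -0.002, 0], [0, 0, 0], 0.01]
  ]
}}

```text
clock: 10.4
position: [0.441, -0.0253, 0.1051]
ee_rot: [3.118, -0.379, 0.001]
force: [0.1, 0.5, -1.0]
width: 0.218
```

Call:
{"method": "send_rows", "body": {
  "deltas": [
    [[0, 0, 0], [0, 0, 0], 0.01],
    [[0, 0, -0.004], [0, 0, 0], 0.01],
    [[0, 0, -0.008], [0, 0, 0], 0.01],
    [[0, 0, -0.008], [0, 0, 0], 0.01],
    [[0, 0, -0.004], [0, 0, 0], 0.01],
    [[0, 0, 0], [0, 0, 0], 0.01],
    [[0, 0, 0], [0, 0, 0], 0.01],
    [[0, 0, 0], [0, 0, 0], 0.01],
    [[0, 0, 0], [0, 0, 0], 0.01],
    [[0, 0, 0], [0, 0, 0], 0.01]
  ]
}}

```text
clock: 11.4
position: [0.4411, -0.024, 0.0808]
ee_rot: [3.119, -0.375, 0.001]
force: [0.2, -0.4, -1.4]
width: 0.216
```

```bash
python3 - <<'E'
from h import *
P=[]
for n in("side","scene"):
    c=cam(n);im=get_image(n);uv=proj(c,(.4406,-.024,.045))[0].astype(int)
    y,x=max(uv[1]-40,0),uv[0]-40
    P.append(cv2.resize(im[y:y+80,x:x+78,::-1],(390,400),interpolation=cv2.INTER_CUBIC))
cv2.imwrite("pics/m5.png",np.hstack(P));s=arm.observe();print(s['position'],s['force'],s['clock'],s['width'])
E
```

```text
[ 0.44099356 -0.02398293  0.08077082] [ 0.33498938 -0.31687603 -1.45165395] 11.5 0.21414575795027208
```

View pics/m5.png

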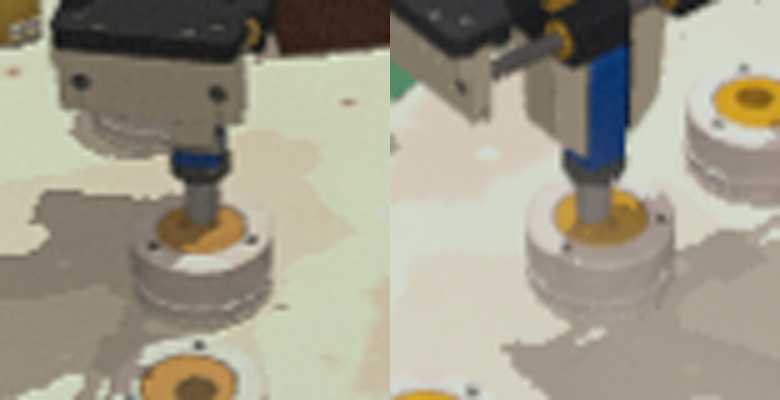

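The gauge is over hub_b's bore in both views, nose just above. Descending.

Call:
{"method": "send_rows", "body": {
  "deltas": [
    [[0, 0, -0.001], [0, 0, 0], 0.01],
    [[0, 0, -0.001], [0, 0, 0], 0.01],
    [[0, 0, -0.001], [0, 0, 0], 0.01],
    [[0, 0, -0.0007], [0, 0, 0], 0.01],
    [[0, 0, -0.0007], [0, 0, 0], 0.01],
    [[0, 0, -0.0007], [0, 0, 0], 0.01],
    [[0, 0, -0.0007], [0, 0, 0], 0.01],
    [[0, 0, -0.0007], [0, 0, 0], 0.01],
    [[0, 0, -0.0005], [0, 0, 0], 0.01],
    [[0, 0, 0], [0, 0, 0], 0.01]
  ]
}}

```text
clock: 12.5
position: [0.4407, -0.024, 0.0735]
ee_rot: [3.119, -0.375, -0.0]
force: [-1.5, -0.9, -1.6]
width: 0.22
```

Call:
{"method": "send_rows", "body": {
  "deltas": [
    [[0, 0, -0.001], [0, 0, 0], 0.01],
    [[0, 0, -0.001], [0, 0, 0], 0.01],
    [[0, 0, -0.001], [0, 0, 0], 0.01],
    [[0, 0, -0.001], [0, 0, 0], 0.01],
    [[0, 0, -0.0005], [0, 0, 0], 0.01],
    [[0, 0, -0.0005], [0, 0, 0], 0.01],
    [[0, 0, -0.0005], [0, 0, 0], 0.01],
    [[0, 0, -0.0005], [0, 0, 0], 0.01],
    [[0, 0, -0.0005], [0, 0, 0], 0.01],
    [[0, 0, 0], [0, 0, 0], 0.01]
  ]
}}

```text
clock: 13.5
position: [0.441, -0.0239, 0.0674]
ee_rot: [3.119, -0.375, 0.0]
force: [-2.9, 0.1, 3.7]
width: 0.216
```

Call:
{"method": "send_rows", "body": {
  "deltas": [
    [[0, 0, -0.0003], [0, 0, 0], 0.01],
    [[0, 0, -0.0003], [0, 0, 0], 0.01],
    [[0, 0, -0.0002], [0, 0, 0], 0.01],
    [[0, 0, 0], [0, 0, 0], 0.01],
    [[0, 0, 0], [0, 0, 0], 0.01],
    [[0, 0, 0], [0, 0, 0], 0.01],
    [[0, 0, 0], [0, 0, 0], 0.01],
    [[0, 0, 0], [0, 0, 0], 0.01],
    [[0, 0, 0], [0, 0, 0], 0.01],
    [[0, 0, 0], [0, 0, 0], 0.01]
  ]
}}

```text
clock: 14.5
position: [0.441, -0.0239, 0.067]
ee_rot: [3.119, -0.375, 0.001]
force: [-5.6, -0.0, 13.1]
width: 0.215
```

Blocked again at the same depth (about 14 N), so hub_b is also narrow. Going to hub_c.

Call:
{"method": "send_rows", "body": {
  "deltas": [
    [[0, 0, 0.004], [0, 0, 0], 0.01],
    [[0, 0, 0.008], [0, 0, 0], 0.01],
    [[0, 0, 0.012], [0, 0, 0], 0.01],
    [[0, -0.005, 0.01], [0, 0, 0], 0.01],
    [[-0.001, -0.02, 0.004], [0, 0, 0], 0.01],
    [[-0.002, -0.03, 0], [0, 0, 0], 0.01],
    [[-0.002, -0.03, 0], [0, 0, 0], 0.01],
    [[-0.001, -0.02, 0], [0, 0, 0], 0.01],
    [[-0.001, -0.008, 0], [0, 0, 0], 0.01],
    [[0, -0.0012, 0], [0, 0, 0], 0.01]
  ]
}}

```text
clock: 15.5
position: [0.4338, -0.1391, 0.1048]
ee_rot: [3.119, -0.378, 0.001]
force: [-0.3, 0.3, -1.3]
width: 0.22
```

Call:
{"method": "send_rows", "body": {
  "deltas": [
    [[0, 0, 0], [0, 0, 0], 0.01],
    [[0, 0, -0.004], [0, 0, 0], 0.01],
    [[0, 0, -0.008], [0, 0, 0], 0.01],
    [[0, 0, -0.008], [0, 0, 0], 0.01],
    [[0, 0, -0.004], [0, 0, 0], 0.01],
    [[0, 0, 0], [0, 0, 0], 0.01],
    [[0, 0, 0], [0, 0, 0], 0.01],
    [[0, 0, 0], [0, 0, 0], 0.01],
    [[0, 0, 0], [0, 0, 0], 0.01],
    [[0, 0, 0], [0, 0, 0], 0.01]
  ]
}}

```text
clock: 16.5
position: [0.4341, -0.1382, 0.0805]
ee_rot: [3.119, -0.375, 0.001]
force: [0.3, 0.8, -1.1]
width: 0.215
```

```bash
python3 - <<'E'
from h import *
P=[]
for n in("side","scene"):
    c=cam(n);im=get_image(n);uv=proj(c,(.434,-.138,.045))[0].astype(int)
    y,x=max(uv[1]-40,0),uv[0]-40
    P.append(cv2.resize(im[y:y+80,x:x+78,::-1],(390,400),interpolation=cv2.INTER_CUBIC))
cv2.imwrite("pics/m6.png",np.hstack(P));s=arm.observe();print(s['position'],s['force'],s['clock'],s['width'])
E
```

```text
[ 0.4339787  -0.13822199  0.08045338] [ 0.03615856 -0.06542662 -1.82854273] 16.6 0.21699803409534238
```

View pics/m6.png

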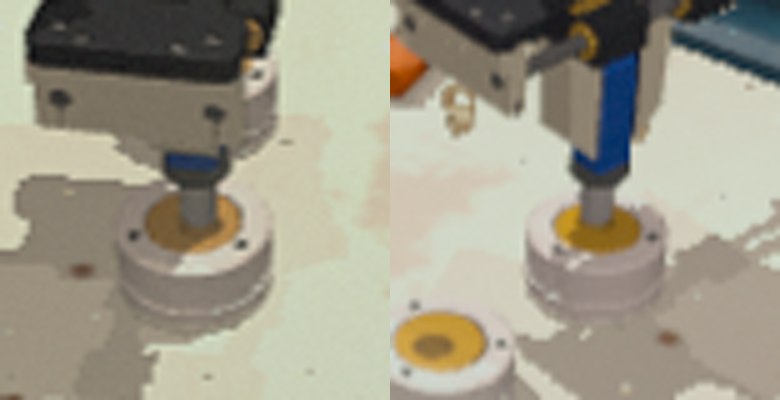

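The gauge is over hub_c. Descending.

Call:
{"method": "send_rows", "body": {
  "deltas": [
    [[0, 0, -0.001], [0, 0, 0], 0.01],
    [[0, 0, -0.001], [0, 0, 0], 0.01],
    [[0, 0, -0.001], [0, 0, 0], 0.01],
    [[0, 0, -0.0007], [0, 0, 0], 0.01],
    [[0, 0, -0.0007], [0, 0, 0], 0.01],
    [[0, 0, -0.0007], [0, 0, 0], 0.01],
    [[0, 0, -0.0007], [0, 0, 0], 0.01],
    [[0, 0, -0.0007], [0, 0, 0], 0.01],
    [[0, 0, -0.0005], [0, 0, 0], 0.01],
    [[0, 0, 0], [0, 0, 0], 0.01]
  ]
}}

```text
clock: 17.6
position: [0.4339, -0.1381, 0.0733]
ee_rot: [-3.119, 0.375, 0.0]
force: [0.3, 0.2, -1.2]
width: 0.216
```

Call:
{"method": "send_rows", "body": {
  "deltas": [
    [[0, 0, -0.001], [0, 0, 0], 0.01],
    [[0, 0, -0.001], [0, 0, 0], 0.01],
    [[0, 0, -0.001], [0, 0, 0], 0.01],
    [[0, 0, -0.001], [0, 0, 0], 0.01],
    [[0, 0, -0.0005], [0, 0, 0], 0.01],
    [[0, 0, -0.0005], [0, 0, 0], 0.01],
    [[0, 0, -0.0005], [0, 0, 0], 0.01],
    [[0, 0, -0.0005], [0, 0, 0], 0.01],
    [[0, 0, -0.0005], [0, 0, 0], 0.01],
    [[0, 0, 0], [0, 0, 0], 0.01]
  ]
}}

```text
clock: 18.6
position: [0.4339, -0.1381, 0.0668]
ee_rot: [-3.119, 0.375, 0.0]
force: [0.6, -0.6, -0.8]
width: 0.219
```

Call:
{"method": "send_rows", "body": {
  "deltas": [
    [[0, 0, -0.0005], [0, 0, 0], 0.01],
    [[0, 0, -0.0005], [0, 0, 0], 0.01],
    [[0, 0, -0.0005], [0, 0, 0], 0.01],
    [[0, 0, -0.0005], [0, 0, 0], 0.01],
    [[0, 0, -0.0008], [0, 0, 0], 0.01],
    [[0, 0, -0.0008], [0, 0, 0], 0.01],
    [[0, 0, -0.0008], [0, 0, 0], 0.01],
    [[0, 0, -0.0008], [0, 0, 0], 0.01],
    [[0, 0, -0.0008], [0, 0, 0], 0.01],
    [[0, 0, 0], [0, 0, 0], 0.01]
  ]
}}

```text
clock: 19.6
position: [0.4338, -0.1381, 0.0607]
ee_rot: [-3.119, 0.375, 0.0]
force: [1.2, -0.4, -1.2]
width: 0.22
```

Call:
{"method": "send_rows", "body": {
  "deltas": [
    [[0, 0, -0.001], [0, 0, 0], 0.01],
    [[0, 0, -0.001], [0, 0, 0], 0.01],
    [[0, 0, -0.001], [0, 0, 0], 0.01],
    [[0, 0, -0.001], [0, 0, 0], 0.01],
    [[0, 0, -0.001], [0, 0, 0], 0.01],
    [[0, 0, -0.001], [0, 0, 0], 0.01],
    [[0, 0, -0.0005], [0, 0, 0], 0.01],
    [[0, 0, -0.0005], [0, 0, 0], 0.01],
    [[0, 0, -0.0005], [0, 0, 0], 0.01],
    [[0, 0, 0], [0, 0, 0], 0.01]
  ]
}}

```text
clock: 20.6
position: [0.4338, -0.1381, 0.0533]
ee_rot: [3.119, -0.375, -0.0]
force: [0.9, -1.5, -1.6]
width: 0.215
```

Call:
{"method": "send_rows", "body": {
  "deltas": [
    [[0, 0, -0.0004], [0, 0, 0], 0.01],
    [[0, 0, -0.0004], [0, 0, 0], 0.01],
    [[0, 0, -0.0003], [0, 0, 0], 0.01],
    [[0, 0, -0.0003], [0, 0, 0], 0.01],
    [[0, 0, -0.0003], [0, 0, 0], 0.01],
    [[0, 0, -0.0002], [0, 0, 0], 0.01],
    [[0, 0, -0.0002], [0, 0, 0], 0.01],
    [[0, 0, 0], [0, 0, 0], 0.01],
    [[0, 0, 0], [0, 0, 0], 0.01],
    [[0, 0, 0], [0, 0, 0], 0.01]
  ]
}}

```text
clock: 21.6
position: [0.4339, -0.1381, 0.0517]
ee_rot: [3.119, -0.375, 0.0]
force: [-2.7, 0.6, 8.1]
width: 0.216
```

Fully home in hub_c: depth 26 mm, about 10 N on the collar. Sliding toward the bay mouth.

Call:
{"method": "send_rows", "body": {
  "deltas": [
    [[0, 0, 0.0004], [0, 0, 0], 0.01],
    [[0.002, 0.001, 0], [0, 0, 0], 0.01],
    [[0.004, 0.0025, 0], [0, 0, 0], 0.01],
    [[0.006, 0.0035, 0], [0, 0, 0], 0.01],
    [[0.007, 0.004, 0], [0, 0, 0], 0.01],
    [[0.007, 0.004, 0], [0, 0, 0], 0.01],
    [[0.007, 0.004, 0], [0, 0, 0], 0.01],
    [[0.006, 0.0035, 0], [0, 0, 0], 0.01],
    [[0.003, 0.002, 0], [0, 0, 0], 0.01],
    [[0, 0, 0], [0, 0, 0], 0.01]
  ]
}}

```text
clock: 22.6
position: [0.4757, -0.114, 0.0517]
ee_rot: [3.118, -0.375, -0.001]
force: [-2.6, -0.4, 5.4]
width: 0.219
```

Call:
{"method": "send_rows", "body": {
  "deltas": [
    [[0.002, 0.001, 0], [0, 0, 0], 0.01],
    [[0.005, 0.003, 0], [0, 0, 0], 0.01],
    [[0.007, 0.004, 0], [0, 0, 0], 0.01],
    [[0.007, 0.0045, 0], [0, 0, 0], 0.01],
    [[0.007, 0.004, 0], [0, 0, 0], 0.01],
    [[0.006, 0.004, 0], [0, 0, 0], 0.01],
    [[0.006, 0.003, 0], [0, 0, 0], 0.01],
    [[0.003, 0.0015, 0], [0, 0, 0], 0.01],
    [[0.001, 0, 0], [0, 0, 0], 0.01],
    [[0, 0, 0], [0, 0, 0], 0.01]
  ]
}}

```text
clock: 23.6
position: [0.5188, -0.0889, 0.0517]
ee_rot: [3.118, -0.375, -0.004]
force: [-5.4, -0.9, 9.6]
width: 0.219
```

```bash
python3 - <<'E'
from h import *
im1=get_image("wrist");im2=get_image("side");cv2.imwrite("pics/m7.png",np.hstack([cv2.resize(im1[:330,60:600],(490,300)),im2[160:460:,220:520]])[:,:,::-1])
s=arm.observe();print(s['position'],s['force'],s['clock'],s['width'])
E
```

```text
[ 0.51879769 -0.08897158  0.05172958] [-5.16288331 -1.28181373  9.6123402 ] 23.7 0.21913431119155535
```

View pics/m7.png

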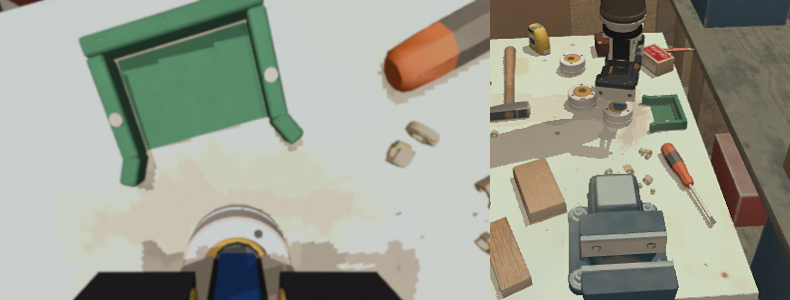

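```bash
python3 - <<'E'
from h import *
c=cam("wrist");f=lambda p:np.array(p,float)*[540/490,1.1]+[60,0]
p=plane(c,f([(116,120),(271,74),(80,40),(262,-3),(116,61),(252,22)]),.022)[:,:2];print(p.round(4))
m=(p[0]+p[1])/2;d=p[0]-p[1];print("dots mid",m,"yaw",np.arctan2(-d[0],d[1]),"inner mid",(p[4]+p[5])/2, "yaw",np.arctan2(*((p[4]-p[5])*[-1,1])))
e=plane(c,f([(188,250),(291,245),(237,205)]),.034)[:,:2];print("hub edges",e)
E
```

```text
[[ 0.6101 -0.0444]
 [ 0.6127 -0.1308]
 [ 0.6508 -0.0401]
 [ 0.6475 -0.1336]
 [ 0.6375 -0.0544]
 [ 0.6382 -0.1265]]
dots mid [ 0.6113966 -0.0875904] yaw 0.02956087346684857 inner mid [ 0.63785072 -0.09044094] yaw 0.009553366825365199
hub edges [[ 0.53244419 -0.06410739]
 [ 0.521497   -0.12182135]
 [ 0.55152912 -0.09757715]]
```

Call:
{"method": "send_rows", "body": {
  "deltas": [
    [[0.002, 0.0005, 0.0005], [0, 0, 0], 0.01],
    [[0.004, 0.0005, 0], [0, 0, 0], 0.01],
    [[0.006, 0.0005, 0], [0, 0, 0], 0.01],
    [[0.006, 0.0005, 0], [0, 0, 0], 0.01],
    [[0.006, 0, 0], [0, 0, 0], 0.01],
    [[0.006, 0, 0], [0, 0, 0], 0.01],
    [[0.006, 0, 0], [0, 0, 0], 0.01],
    [[0.004, 0, 0], [0, 0, 0], 0.01],
    [[0.002, 0, 0], [0, 0, 0], 0.01],
    [[0, 0, 0], [0, 0, 0], 0.01]
  ]
}}

```text
clock: 24.7
position: [0.5624, -0.0866, 0.0522]
ee_rot: [-3.119, 0.375, -0.001]
force: [-0.1, 0.1, -0.2]
width: 0.218
```

Call:
{"method": "send_rows", "body": {
  "deltas": [
    [[0.002, 0, 0], [0, 0, 0], 0.01],
    [[0.004, 0, 0], [0, 0, 0], 0.01],
    [[0.005, 0, 0], [0, 0, 0], 0.01],
    [[0.005, 0, 0], [0, 0, 0], 0.01],
    [[0.005, 0, 0], [0, 0, 0], 0.01],
    [[0.005, 0, 0], [0, 0, 0], 0.01],
    [[0.004, 0, 0], [0, 0, 0], 0.01],
    [[0.003, 0, 0], [0, 0, 0], 0.01],
    [[0.002, 0, 0], [0, 0, 0], 0.01],
    [[0, 0, 0], [0, 0, 0], 0.01]
  ]
}}

```text
clock: 25.7
position: [0.5973, -0.0866, 0.0521]
ee_rot: [-3.119, 0.375, -0.001]
force: [-0.1, 0.1, -2.1]
width: 0.218
```

Call:
{"method": "send_rows", "body": {
  "deltas": [
    [[0.001, 0, 0], [0, 0, 0], 0.01],
    [[0.001, 0, 0], [0, 0, 0], 0.01],
    [[0.001, 0, 0], [0, 0, 0], 0.01],
    [[0.001, 0, 0], [0, 0, 0], 0.01],
    [[0.001, 0, 0], [0, 0, 0], 0.01],
    [[0.001, 0, 0], [0, 0, 0], 0.01],
    [[0.001, 0, 0], [0, 0, 0], 0.01],
    [[0, 0, 0], [0, 0, 0], 0.01],
    [[0, 0, 0], [0, 0, 0], 0.01],
    [[0, 0, 0], [0, 0, 0], 0.01]
  ]
}}

```text
clock: 26.7
position: [0.6041, -0.0866, 0.0522]
ee_rot: [-3.119, 0.375, -0.001]
force: [-0.5, -0.9, -1.6]
width: 0.219
```

Call:
{"method": "send_rows", "body": {
  "deltas": [
    [[0.0007, 0, 0], [0, 0, 0], 0.01],
    [[0.0007, 0, 0], [0, 0, 0], 0.01],
    [[0.0007, 0, 0], [0, 0, 0], 0.01],
    [[0.0007, 0, 0], [0, 0, 0], 0.01],
    [[0.0006, 0, 0], [0, 0, 0], 0.01],
    [[0.0006, 0, 0], [0, 0, 0], 0.01],
    [[0, 0, 0], [0, 0, 0], 0.01],
    [[0, 0, 0], [0, 0, 0], 0.01],
    [[0, 0, 0], [0, 0, 0], 0.01],
    [[0, 0, 0], [0, 0, 0], 0.01]
  ]
}}

```text
clock: 27.7
position: [0.608, -0.0866, 0.0521]
ee_rot: [-3.119, 0.375, -0.0]
force: [-1.2, -0.1, -1.3]
width: 0.217
```

```bash
python3 - <<'E'
from h import *
c=cam("wrist");np.savez("pics/w8.npz",K=c[0],D=c[1],R=c[2],t=c[3])
im1=get_image("wrist");im2=get_image("side")
cv2.imwrite("pics/m8.png",np.hstack([cv2.resize(im1[150:350,200:440],(480,400)),cv2.resize(im2[225:305,345:405],(300,400),interpolation=cv2.INTER_CUBIC)])[:,:,::-1])
E
```

```text
(no output)
```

View pics/m8.png

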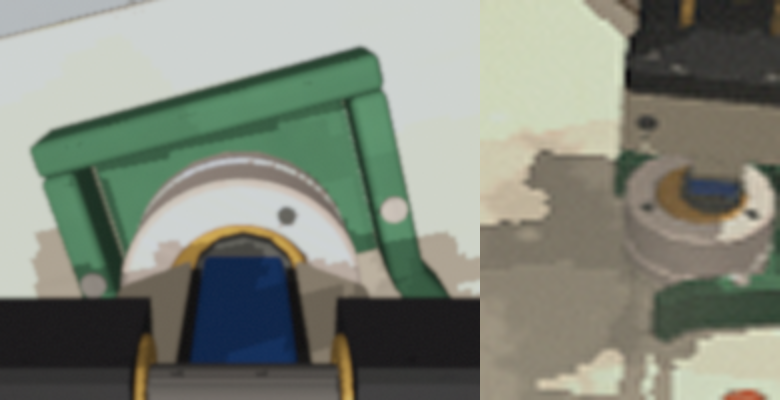

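Call:
{"method": "send_rows", "body": {
  "deltas": [
    [[0.0005, 0, 0], [0, 0, 0], 0.01],
    [[0.0005, 0, 0], [0, 0, 0], 0.01],
    [[0.0005, 0, 0], [0, 0, 0], 0.01],
    [[0.0005, 0, 0], [0, 0, 0], 0.01],
    [[0.0005, 0, 0], [0, 0, 0], 0.01],
    [[0, 0, 0], [0, 0, 0], 0.01],
    [[0, 0, 0], [0, 0, 0], 0.01],
    [[0, 0, 0], [0, 0, 0], 0.01],
    [[0, 0, 0], [0, 0, 0], 0.01],
    [[0, 0, 0], [0, 0, 0], 0.01]
  ]
}}

```text
clock: 28.8
position: [0.6105, -0.0867, 0.0522]
ee_rot: [3.119, -0.375, 0.0]
force: [-1.3, 0.4, -1.8]
width: 0.216
```

```bash
python3 - <<'E'
from h import *
z=np.load("pics/w8.npz");c=(z['K'],z['D'],z['R'],z['t'])
f=lambda p:np.array(p,float)/2+[200,150]
print("hub top front/left/right",plane(c,f([(248,178),(122,285),(355,245)]),.034)[:,:2].round(4))
print("fence inner top edge", plane(c,f([(76,172),(350,97)]),.022)[:,:2].round(4),"dots",plane(c,f([(93,286),(394,210)]),.022)[:,:2].round(4))
E
```

```text
hub top front/left/right [[ 0.6335 -0.0949]
 [ 0.6128 -0.0557]
 [ 0.6093 -0.1176]]
fence inner top edge [[ 0.6426 -0.0496]
 [ 0.6451 -0.1251]] dots [[ 0.6095 -0.0442]
 [ 0.6118 -0.1306]]
```

Call:
{"method": "send_rows", "body": {
  "deltas": [
    [[0.0005, 0, 0], [0, 0, 0], 0.01],
    [[0.0005, 0, 0], [0, 0, 0], 0.01],
    [[0.0005, 0, 0], [0, 0, 0], 0.01],
    [[0.0005, 0, 0], [0, 0, 0], 0.01],
    [[0.0005, 0, 0], [0, 0, 0], 0.01],
    [[0.0005, 0, 0], [0, 0, 0], 0.01],
    [[0, 0, 0], [0, 0, 0], 0.01],
    [[0, 0, 0], [0, 0, 0], 0.01],
    [[0, 0, 0], [0, 0, 0], 0.01],
    [[0, 0, 0], [0, 0, 0], 0.01]
  ]
}}

```text
clock: 29.8
position: [0.6135, -0.0866, 0.0521]
ee_rot: [3.119, -0.375, 0.0]
force: [-1.6, 0.6, -1.0]
width: 0.215
```

Call:
{"method": "send_rows", "body": {
  "deltas": [
    [[0.0004, 0, 0], [0, 0, 0], 0.01],
    [[0.0004, 0, 0], [0, 0, 0], 0.01],
    [[0.0004, 0, 0], [0, 0, 0], 0.01],
    [[0, 0, 0], [0, 0, 0], 0.01],
    [[0, 0, 0], [0, 0, 0], 0.01],
    [[0, 0, 0], [0, 0, 0], 0.01],
    [[0, 0, 0], [0, 0, 0], 0.01],
    [[0, 0, 0], [0, 0, 0], 0.01],
    [[0, 0, 0], [0, 0, 0], 0.01],
    [[0, 0, 0], [0, 0, 0], 0.01]
  ]
}}

```text
clock: 30.8
position: [0.6147, -0.0866, 0.0521]
ee_rot: [-3.119, 0.375, -0.0]
force: [-2.1, -0.4, -1.1]
width: 0.219
```

Call:
{"method": "send_rows", "body": {
  "deltas": [
    [[0.0004, 0, 0], [0, 0, 0], 0.01],
    [[0.0004, 0, 0], [0, 0, 0], 0.01],
    [[0.0004, 0, 0], [0, 0, 0], 0.01],
    [[0, 0, 0], [0, 0, 0], 0.01],
    [[0, 0, 0], [0, 0, 0], 0.01],
    [[0, 0, 0], [0, 0, 0], 0.01],
    [[0, 0, 0], [0, 0, 0], 0.01],
    [[0, 0, 0], [0, 0, 0], 0.01],
    [[0, 0, 0], [0, 0, 0], 0.01],
    [[0, 0, 0], [0, 0, 0], 0.01]
  ]
}}

```text
clock: 31.8
position: [0.6158, -0.0866, 0.0521]
ee_rot: [3.119, -0.375, 0.0]
force: [-1.4, -0.0, -1.1]
width: 0.217
```

Call:
{"method": "send_rows", "body": {
  "deltas": [
    [[0.0004, 0, 0], [0, 0, 0], 0.01],
    [[0.0004, 0, 0], [0, 0, 0], 0.01],
    [[0.0004, 0, 0], [0, 0, 0], 0.01],
    [[0, 0, 0], [0, 0, 0], 0.01],
    [[0, 0, 0], [0, 0, 0], 0.01],
    [[0, 0, 0], [0, 0, 0], 0.01],
    [[0, 0, 0], [0, 0, 0], 0.01],
    [[0, 0, 0], [0, 0, 0], 0.01],
    [[0, 0, 0], [0, 0, 0], 0.01],
    [[0, 0, 0], [0, 0, 0], 0.01]
  ]
}}

```text
clock: 32.8
position: [0.617, -0.0866, 0.0521]
ee_rot: [3.119, -0.375, 0.0]
force: [-1.6, -0.2, -0.8]
width: 0.219
```

Call:
{"method": "send_rows", "body": {
  "deltas": [
    [[0.0004, 0, 0], [0, 0, 0], 0.01],
    [[0.0004, 0, 0], [0, 0, 0], 0.01],
    [[0.0002, 0, 0], [0, 0, 0], 0.01],
    [[0, 0, 0], [0, 0, 0], 0.01],
    [[0, 0, 0], [0, 0, 0], 0.01],
    [[0, 0, 0], [0, 0, 0], 0.01],
    [[0, 0, 0], [0, 0, 0], 0.01],
    [[0, 0, 0], [0, 0, 0], 0.01],
    [[0, 0, 0], [0, 0, 0], 0.01],
    [[0, 0, 0], [0, 0, 0], 0.01]
  ]
}}

```text
clock: 33.8
position: [0.6178, -0.0867, 0.0521]
ee_rot: [3.119, -0.375, -0.001]
force: [-5.0, 0.1, 1.2]
width: 0.219
```

```bash
python3 - <<'E'
from h import *
c=cam("wrist");np.savez("pics/w9.npz",K=c[0],D=c[1],R=c[2],t=c[3])
im1=get_image("wrist")
cv2.imwrite("pics/m9.png",cv2.resize(im1[170:320,230:420],None,fx=4,fy=4,interpolation=cv2.INTER_CUBIC)[:,:,::-1]);print(arm.observe()['force'])
E
```

```text
[-5.26488992  0.42651455  0.51182772]
```

View pics/m9.png

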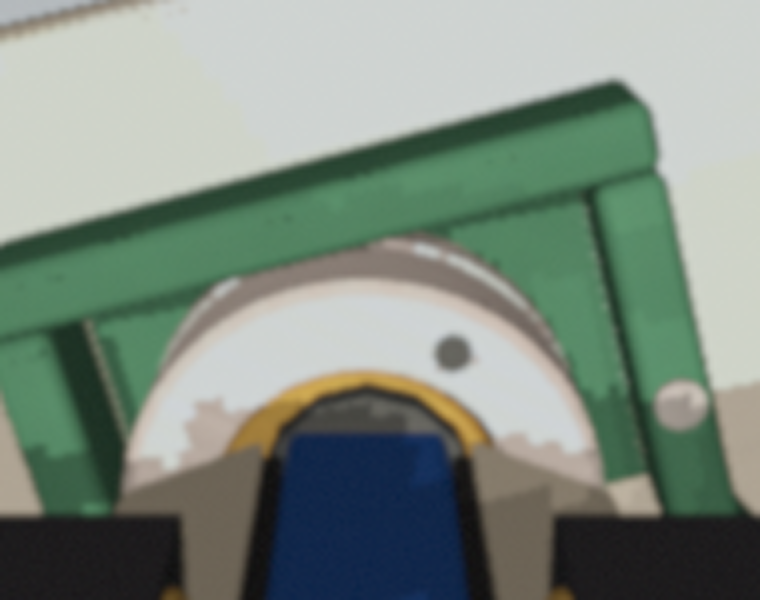

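The hub now touches the back fence (about 4 N added, edge meeting the fence in the picture), centred in the bay. I'll ease off, release and rise.

Call:
{"method": "send_rows", "body": {
  "deltas": [
    [[-0.0002, 0, 0], [0, 0, 0], 0.01],
    [[0, 0, 0], [0, 0, 0], 0.01],
    [[0, 0, 0], [0, 0, 0], 0.05],
    [[0, 0, 0], [0, 0, 0], 0.05],
    [[0, 0, 0], [0, 0, 0], 0.05],
    [[0, 0, 0], [0, 0, 0], 0.05],
    [[0, 0, 0], [0, 0, 0], 0.05],
    [[0, 0, 0], [0, 0, 0], 0.05],
    [[0, 0, 0], [0, 0, 0], 0.05],
    [[0, 0, 0], [0, 0, 0], 0.05]
  ]
}}

```text
clock: 34.85
position: [0.6178, -0.0866, 0.0521]
ee_rot: [3.119, -0.375, 0.0]
force: [-0.0, 0.9, -0.6]
width: 0.546
```

Call:
{"method": "send_rows", "body": {
  "deltas": [
    [[0, 0, 0.005], [0, 0, 0], 0.05],
    [[0, 0, 0.01], [0, 0, 0], 0.05],
    [[0, 0, 0.015], [0, 0, 0], 0.05],
    [[0, 0, 0.02], [0, 0, 0], 0.05],
    [[0, 0, 0.025], [0, 0, 0], 0.05],
    [[0, 0, 0.025], [0, 0, 0], 0.05],
    [[-0.02, 0, 0.025], [0, 0, 0], 0.05],
    [[-0.03, 0, 0.02], [0, 0, 0], 0.05],
    [[-0.03, 0, 0.015], [0, 0, 0], 0.05],
    [[-0.02, 0, 0], [0, 0, 0], 0.05]
  ]
}}

```text
clock: 35.85
position: [0.5174, -0.0864, 0.2157]
ee_rot: [3.119, -0.374, 0.007]
force: [0.6, -0.4, 0.1]
width: 0.545
```

Call:
{"method": "send_rows", "body": {
  "deltas": [
    [[-0.02, 0, 0], [0, 0, 0], 0.05],
    [[-0.01, 0, 0], [0, 0, 0], 0.05],
    [[0, 0, 0], [0, 0, 0], 0.05],
    [[0, 0, 0], [0, 0, 0], 0.05],
    [[0, 0, 0], [0, 0, 0], 0.05],
    [[0, 0, 0], [0, 0, 0], 0.05],
    [[0, 0, 0], [0, 0, 0], 0.05],
    [[0, 0, 0], [0, 0, 0], 0.05],
    [[0, 0, 0], [0, 0, 0], 0.05],
    [[0, 0, 0], [0, 0, 0], 0.05]
  ]
}}

```text
clock: 36.85
position: [0.4878, -0.0866, 0.2121]
ee_rot: [3.119, -0.375, -0.0]
force: [0.4, -0.2, -0.4]
width: 0.545
```

```bash
python3 - <<'E'
from h import *
s=arm.observe();print(s['position'],s['force'],s['width'],s['clock'])
c=cam("wrist");im1=get_image("wrist");im2=get_image("side")
for n,im in(("wrist",im1),("side",im2)):
    c=cam(n)
    for b in blobs(im,(12,140,100),(32,255,255),30)[1]:
        e=cv2.fitEllipse(cv2.convexHull(b)) if len(b)>5 else None
        if e:
            p=plane(c,[e[0]],.034)[0]
            if .38<p[0]<.68:print(n,"brass",p.round(4))
cv2.imwrite("pics/m10.png",np.hstack([cv2.resize(im1[:400],(480,300)),cv2.resize(im2[210:310,320:420],(300,300),interpolation=cv2.INTER_CUBIC)])[:,:,::-1])
E
```

```text
[ 0.48782056 -0.08662203  0.2120871 ] [ 0.41655072 -0.2128259  -0.44608676] 0.5452809626173575 36.85
wrist brass [ 0.4399 -0.0284  0.034 ]
wrist brass [ 0.395  -0.2784  0.034 ]
wrist brass [ 0.6123 -0.0851  0.034 ]
wrist brass [ 0.6022 -0.2126  0.034 ]
wrist brass [ 0.6145 -0.2632  0.034 ]
side brass [ 0.4386 -0.0269  0.034 ]
side brass [0.4174 0.1145 0.034 ]
```

View pics/m10.png

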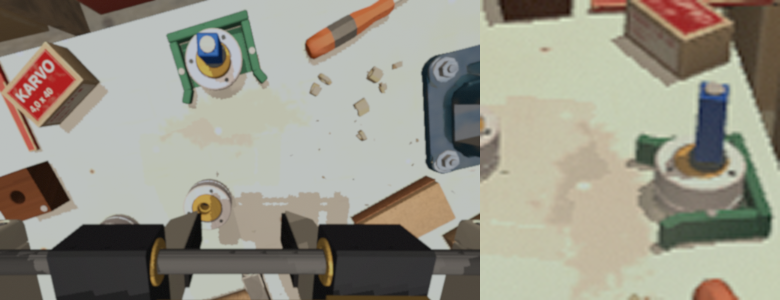

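The gauge stands upright in hub_c, seated against the fence and centred, and the other hubs and bystanders haven't moved. Handing in.

```bash
python3 -c "
from cell import job;print(job.sign_off())"
```

```text
the job is handed in; nothing more can be done
None
```

The gauge is standing in hub_c, which is in the green bay against the back fence, and the job is handed in at about 37 s of the 64 s allowed. `sign_off` gave no verdict.

- **Finding the hub:** In hub_a and hub_b the gauge stopped about 10 mm down, at roughly 12–14 N each. In hub_c it went fully home, with about 10 N on the collar at the end. The highest reading at any call's end was about 15 N; the limit is 40 N.
- **Seating it:** I slid hub_c by the gauge handle until it touched the fence with about 5 N, then eased off 0.2 mm, opened the gripper and lifted clear.
- **Last checks:**
  - In the final wrist and side pictures the gauge is upright in the hub, collar down.
  - The hub centre is at about (0.612, -0.085), against a bay origin of about (0.610, -0.087), though the gauge partly hides the bush there.
  - hub_a and hub_b measure within about 2 mm of where they began.
  - I checked the screw box and sanding block only by eye, and they looked undisturbed.
- **Disagreements:**
  - Estimates of the bay's position differed by up to about 5 mm between views, so I relied on touch for the final contact.
  - The hub reached the fence about 2–4 mm later than I first expected, because it trailed behind the gauge.

I viewed 13 pictures, three over the budget of 10.

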